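# Shut and bolt the sample case

### The arm

A 6-joint arm with a two-finger parallel gripper is mounted at the origin on the work surface. World frame = base frame: x ahead of the robot, y to its left, z up, the work surface at z = 0. Lengths are in m, angles in rad, forces in N, time in s.
With the tool pointing down it reaches from about 0.35 to 0.775 m from the base axis. Payload 7.3 kg.
Tool frame: the origin (TCP) lies at the very end of the fingers, on their centre line; the grasp point (between the pads) lies 19 mm behind it; z points along the fingers, y is the line along which they close (so a half turn about z gives the same grasp; the last joint's range is limited). The gripper opens to 92 mm and grips with 3 to 60 N. Pads are 19 mm wide; open, the fingers measure 130 mm over their backs; the gripper's body (75 mm by 190 mm) begins 47 mm behind the grasp point.
Start: joints at [-1.491, 0.342, 1.524, -0, 1.275, -0.146], TCP at [0.118, -0.512, 0.227] pointing down, gripper open.
Joint ranges: [-2.53, 2.53], [-0.77, 2.02], [0.04, 2.7], [-1, 4.14], [0.28, 2.66], [-3.11, 3.11]. Speed limits (rad/s): [2.57, 2.57, 3.14, 3.14, 3.14, 3.14].

### API

Orientations are given as [roll, pitch, yaw] about the fixed x, y, z axes, in that order (R = Rz(yaw) Ry(pitch) Rx(roll)).
In Python, from cell import robot gives the robot as it stands.
- The arm moves only by the tool apply_moves, never from a script. Its argument "rows" is a list of rows, each an object with "xyz": the shift along the tool's x, y, z in mm, a list of three; "turn": the turn about the tool's z in rad. A call has 1 to 10 rows; each row shifts and turns the commanded pose from where the row before left it, along the tool's axes as they then stand; what a row does not reach is not made up. A row lasts 1/8 s, in which the tool goes at most 62.5 mm and 10.7 degrees, less where a joint would pass 70% of its speed; a pose out of reach is approached as far as the arm can. A call with a gripper value outside its range is refused whole. "gripper" is the opening, from 0 (shut) to 1 (fully open), set as the call begins (left out, the last holds). The fingers move at their own pace and stop on an object; "newtons" is the grip in N (left out, the last holds). Time passes only in rows, so rows that do not move let the fingers close. It gives the time, the measured TCP pose, the force and the opening at its end, in the units of the state.
- robot.observe(): the state, without advancing time (a new reading comes with each control period).
- robot.read_camera(name): name is "scene" or "top" or "wrist"; returns a dict with "frame" (480x640x3 uint8, blue, green, red), "mtx" (3x3 intrinsics, pixels), "R" (3x3) and "t" (3): a world point X has camera coordinates R X + t; the wrist camera has in their place "T_tool_cam" (4x4, takes a point from camera to tool coordinates, whose origin is the TCP and whose axes are the flange's). Camera axes: x right, y down, z forward; pixel columns grow to the right and rows downward; lengths in m; the calibration is good to about 2 mm. A picture is of the moment at which its call begins: read the wrist's pose just before it. There is no depth.
- robot.hand_in(): hands the job in, once; it reports no verdict.
The state is a dict: "time": time; "qpos": joint angles; "qvel": joint speeds; "joint_efforts": joint torques, N m; "tool_pos": TCP position; "tool_rot": TCP orientation; "contact_force": force on the tool from outside, world axes, zero at the start; "torque": the same for the moment, N m; "opening": finger opening in m.
Only numpy, scipy, OpenCV 4.12 (cv2) and the standard library are available. Lean on these libraries where they do the work, as an engineer would, in place of code of your own. Each camera call takes 0.05 s, during which the arm holds its last target. There are 200 camera calls.

### The job

Get the open sample case ready for transport: swing its lid down until it is fully shut, then slide the barrel bolt across through the staple on the lid, find the notch in the guide wall, and turn the bolt's handle all the way down into that notch so that the case is locked. Leave the bottle, the jar and the tube rack standing where they are.

Things in the scene. Friction and masses are not known exactly. Their poses are not given: they have to be found in the camera images.
- case: Grey sample case, a box 200 x 350 x 100 mm (x, y, z), fixed to the bench. Origin on the bench, midway along the 200 mm side (x -100 to 100 mm), at the seam of its two ends: y 0 to 180 mm is a closed end whose flat top (the deck, 100 mm high) carries the bolt; y -170 to 0 mm is the open sample bay under the lid. z is up.
- guide_wall (a point): Fixed point on the case (x 7, y 60, z 143 mm): on the top of the guide's front wall, a steel wall along case y, 4 mm thick (case x 5 to 9 mm). The wall stops the handle beyond about 0.23 rad, except at one notch, a gap 16 mm wide in y. The notch's centre is NOT given: anywhere at case y 45 to 75 mm (bolt joint 0.085 to 0.055); feel for it or look from above.
- guide_back (a point): Fixed point on the case (x 33, y 60, z 126 mm): on the top of the guide's lower back wall, 4 mm thick (case x 31 to 35 mm). Seen from the notch's centre both walls reach 42 mm towards case -y and 94 mm towards +y.
- lid (a joint): Opening angle of the aluminium lid, rad: 0 is fully shut (flush, top 100 mm high), starts 0.5 to 0.95, at most 1.4. Lid 180 (x) x 158 (y) x 8 mm, 0.4 kg, hinged along case y at case x 88, z 98 mm; its free edge (case x -92 mm when shut) rises; it spans case y -161 to -3 mm. A stiff hinge keeps it wherever it is left; pressing it shut from above takes a few newtons.
- lid_middle (a point): Middle of the lid's upper face, 90 mm from the hinge; when shut at case x = -2, y = -82, z = 100 mm.
- staple (a point): Middle of the steel staple on the lid that the bolt passes through; 36 mm high, 32 mm wide, 14 mm along y; with the lid shut it is at case x 20, y -20, z 118 mm.
- bolt (a joint): How far the bolt (steel rod 16 mm thick along case y, axis at case x 20, z 118 mm) is slid, m: 0 is withdrawn, 0.095 the end stop; grows towards case -y, through the staple. Starts 0 to 0.015. About 4 N slides it; it stays where left. The handle is at case y = 130 mm minus this; the rod's tip is 110 mm ahead of it. Slid over 50 mm it is through the staple.
- handle (a joint): Turn of the bolt's handle about the rod, rad: 0 is upright (start), grows as it turns towards case -x and down; 1.5, its stop, is lying level along case -x, in the notch. It turns with about 0.5 to 1 N at its knob and stays where it is left.
- handle_knob (a point): Centre of the round knob (18 mm ball) at the end of the bolt's handle, a steel pin 10 mm thick; 75 mm from the rod's axis, so upright it is 193 mm above the bench.
- wash_bottle_mid (a point): Middle of a loose white bottle, 64 mm across and 150 mm tall, beyond the case's +y end. Leave alone.
- tube_rack_mid (a point): Middle of a loose white tube rack block, 180 x 70 x 50 mm with capped tubes to 92 mm high, beyond the case's -y end. Leave alone.
- reagent_jar_mid (a point): Middle of a loose amber jar, 60 mm across and 90 mm tall, behind the case (+x side). Leave alone.

How it is judged:
By the outcome, as a careful person would: the job done as asked, in the order asked, and still so for the second after the job is handed in, with the robot touching nothing.
It also fails if it takes over 61 s, if anything falls off the work surface, if the arm or the gripper's body presses on something with over 40 N, if the wrist force passes 120 N, or if a joint passes its speed limit or range.

## Working session

There is one attempt and no reset: what is moved stays moved. The work goes in short steps, Python scripts to look and compute and a tool call to move; the robot and the scene stay as the last step left them, time stands still between calls to the robot, and variables do not carry over. Pictures are saved under pics/ and viewed, on a budget of 10 in all, crops included, one or two more only if the job needs it, and the job is handed in when it is done.

Besides the shell and the picture viewer there is one more tool, called after "Emit:" as name([rows], argument=value, ...), one row to a line, values as JSON. apply_moves: Moves the arm, as the interface text tells. Its arguments: {"type":"object","properties":{"rows":{"type":"array"},"gripper":{"type":"number"},"newtons":{"type":"number"}},"required":["rows"]}

```bash
mkdir -p pics
python3 - <<'E'
from cell import robot
import cv2, numpy as np
s=robot.observe(); print(s)
for n in ("scene","top"):
    c=robot.read_camera(n); cv2.imwrite(f"pics/{n}0.png",c["frame"]); print(n,c["mtx"].round(1).tolist(),c["R"].round(3).tolist(),c["t"].round(3).tolist())
c=robot.read_camera("wrist");print(c["T_tool_cam"].round(3).tolist())
E
```

```text
{'time': 0.0, 'qpos': array([-1.49098414e+00,  3.42743097e-01,  1.52503734e+00,  1.04821936e-05,
        1.27537842e+00, -1.45998641e-01]), 'qvel': array([ 0.00012834, -0.00042829, -0.00067937, -0.00022116, -0.00180582,
       -0.00128612]), 'joint_efforts': array([ 1.78129805e-03, -4.31234694e+01, -2.44226378e+01,  7.20161665e-02,
        5.59142022e-02, -1.54398749e-04]), 'tool_pos': array([ 0.11753823, -0.51125261,  0.22602729]), 'tool_rot': array([-3.14004457e+00, -2.37768800e-04,  2.25807585e-01]), 'contact_force': array([-0.73101451, -0.63771677,  0.89927916]), 'torque': array([-0.02156917,  0.02285086, -0.0418528 ]), 'opening': 0.09188475253695018}
scene [[622.9, 0.0, 315.6], [0.0, 622.9, 233.9], [0.0, 0.0, 1.0]] [[0.2, 0.98, 0.018], [0.562, -0.099, -0.821], [-0.803, 0.174, -0.57]] [-0.199, -0.234, 1.866]
top [[571.5, 0.0, 321.4], [0.0, 571.5, 253.1], [0.0, 0.0, 1.0]] [[0.023, -0.999, 0.029], [-0.981, -0.028, -0.193], [0.194, -0.024, -0.981]] [0.03, 0.686, 1.019]
[[-0.0, -0.957, -0.29, 0.079], [1.0, -0.0, 0.001, 0.0], [-0.001, -0.29, 0.957, -0.158], [0.0, 0.0, 0.0, 1.0]]
```

View pics/scene0.png

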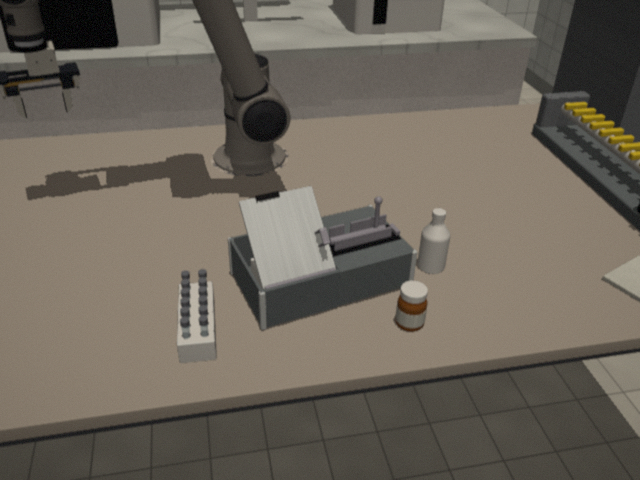

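View pics/top0.png

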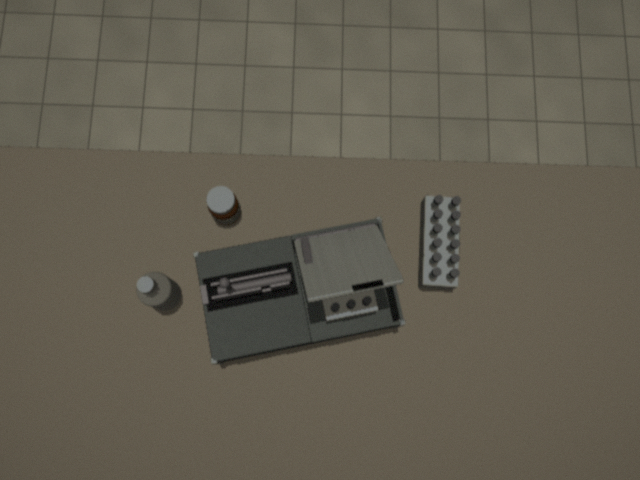

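The scene and top views show the case with its +x side away from the robot. In the top view its corners are near (195,254), (214,359), (380,222) and (402,322). The lid is about half open and the knob is near (225,284). There is a dark gap in the wall, around (266,290). I'll zoom in.

Run:
```python
import cv2,numpy as np
a=cv2.imread("pics/top0.png")[210:370,185:415]
a=cv2.resize(a,None,fx=3.4,fy=3.4,interpolation=cv2.INTER_CUBIC)
a=np.clip(255*(a/255.)**0.6,0,255).astype('u1'); cv2.imwrite("pics/topz.png",a)
```

```text
(no output)
```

View pics/topz.png

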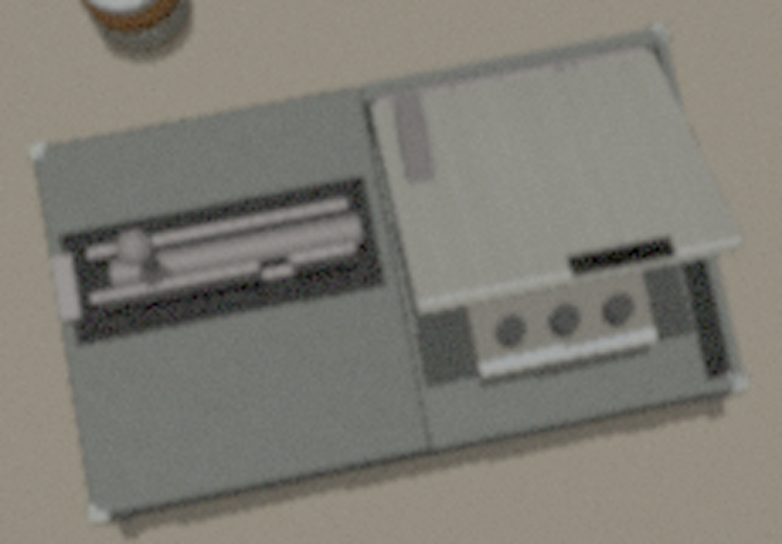

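The zoom shows the deck corners at about (38,150), (98,514), (658,33) and (740,382), the notch gap from about 260 to 296 at row 268, the knob at (135,247), and the lid's free edge from (422,305) to (742,240).

```bash
cat > h.py <<'E'
import numpy as np,cv2
from scipy.optimize import least_squares
def proj(c,X):
    p=(np.asarray(X)@c["R"].T+c["t"])@c["mtx"].T
    return p[:,:2]/p[:,2:]
def c2w(p,X):
    X=np.atleast_2d(X).astype(float); C,S=np.cos(p[2]),np.sin(p[2])
    return np.c_[p[0]+C*X[:,0]-S*X[:,1],p[1]+S*X[:,0]+C*X[:,1],X[:,2]]
def ray(c,uv,z):
    d=np.linalg.solve(c["mtx"]@c["R"],[*uv,1]); o=-c["R"].T@c["t"]
    return o+d*(z-o[2])/d[2]
def w2c(p,W):
    C,S=np.cos(p[2]),np.sin(p[2]); d=np.asarray(W)[:2]-p[:2]
    return np.array([C*d[0]+S*d[1],-S*d[0]+C*d[1]])
E
python3 - <<'E'
from h import *
from cell import robot
c=robot.read_camera("top"); z=lambda *a:np.array(a)/3.4+[185,210]-0.35
uv=np.array([z(38,150),z(98,514),z(658,33),z(740,382)])
for e in (0.095,0.1):
    X=np.array([[e,.075+e+.005-0*e,.1],[-e,.08+e,.1],[e,-.07-e,.1],[-e,-.07-e,.1]])
    f=lambda p:(proj(c,c2w(p,X))-uv).ravel()
    r=least_squares(f,[.55,0,.15]); print(e,r.x,r.fun.round(1))
p=r.x
for n,q,h in (("notchL",z(260,268),.143),("notchR",z(296,262),.143),("notchL",z(260,268),.13),("wallL",z(90,300),.143),("wallR",z(355,247),.143),("backL",z(88,253),.126),("backR",z(348,203),.126),("knob",z(135,246),.193),("tip",z(360,228),.118),("lidL",z(422,305),.2),("seam",z(428,446),.1)):
    print(n,w2c(p,ray(c,q,h)).round(4),q)
# lid
def lid(a,y,d=.18): return [.088-d*np.cos(a),y,.098+d*np.sin(a)]
g=lambda a:(proj(c,c2w(p,[lid(a[0],-.003),lid(a[0],-.161)]))-[z(422,303),z(742,238)]).ravel()
r=least_squares(g,[.7]);print("lid",r.x,r.fun)
np.save("pose.npy",p)
s=robot.read_camera("scene")
print(proj(s,c2w(p,[[-.1,.18,.1],[.1,.18,.1],[.1,-.17,.1],[-.1,-.17,.1],[.02,.13,.193],lid(r.x[0],-.003),lid(r.x[0],-.161)])).round(0))
E
```

```text
0.095 [0.61367914 0.08430284 0.22351995] [ 1.   1.7  0.5 -1.7 -0.2  1.3 -1.4 -1. ]
0.1 [0.61422338 0.08416732 0.22354421] [-2.1 -0.7 -1.7  1.4  1.9 -2.   2.   0.8]
notchL [0.0056 0.0692] [261.12058824 288.47352941]
notchR [0.005  0.0507] [271.70882353 286.70882353]
notchL [0.0075 0.0699] [261.12058824 288.47352941]
wallL [0.0063 0.1566] [211.12058824 297.88529412]
wallR [0.0067 0.0197] [289.06176471 282.29705882]
backL [0.0332 0.1559] [210.53235294 284.06176471]
backR [0.0327 0.0189] [287.00294118 269.35588235]
knob [0.0207 0.1241] [224.35588235 282.00294118]
tip [0.0198 0.0152] [290.53235294 276.70882353]
lidL [-0.0356 -0.0064] [308.76764706 299.35588235]
seam [-0.0979  0.002 ] [310.53235294 340.82647059]
lid [0.79992114] [-1.75851282  0.21311943  0.76751603  0.05201622]
[[371. 204.]
 [416. 250.]
 [261. 292.]
 [228. 237.]
 [380. 199.]
 [312. 184.]
 [239. 200.]]
```

The pose fits: wall ends and knob land on their given x, the yaw is 0.2235, and the tool's axes match (tool x = case x, tool y = case -y). The notch is at y≈0.0615, the bolt at ≈0.0055, and the lid at ≈0.80 rad. Next I'll work out the moves.

```bash
cat > st.py <<'E'
from h import *
from cell import robot
p=np.load("pose.npy"); s=robot.observe()
def show():
    s=robot.observe(); q=w2c(p,s["tool_pos"])
    C,S=np.cos(p[2]),np.sin(p[2]);f=s["contact_force"]
    print("t",round(s["time"],2),"case mm",(q*1e3).round(1),round(s["tool_pos"][2]*1e3,1),"yaw-case",round(s["tool_rot"][2]-p[2],4),"F case",np.round([C*f[0]+S*f[1],-S*f[0]+C*f[1],f[2]],1),"open",round(s["opening"]*1e3,1))
show()
E
python3 st.py
```

```text
t 0.25 case mm [-616.4 -470.8] 226.4 yaw-case 0.0022 F case [-0.5 -0.1 -1. ] open 91.9
```

Emit:
apply_moves([
  {"xyz":[0,0,-40],"turn":0},
  {"xyz":[20,-12,-35],"turn":0},
  {"xyz":[46,-30,0],"turn":0},
  {"xyz":[46,-30,0],"turn":0},
  {"xyz":[46,-30,0],"turn":0},
  {"xyz":[46,-30,0],"turn":0},
  {"xyz":[46,-30,0],"turn":0},
  {"xyz":[46,-30,0],"turn":0},
  {"xyz":[46,-30,0],"turn":0},
  {"xyz":[46,-30,0],"turn":0},
], gripper=0, newtons=20)

```text
time: 1.5
tool_pos: [0.4403, -0.1777, 0.3018]
tool_rot: [3.141, -0.0, 0.226]
contact_force: [0.4, -0.7, 0.1]
opening: 0.0011
```

Emit:
apply_moves([
  {"xyz":[46,-30,0],"turn":0},
  {"xyz":[46,-30,0],"turn":0},
  {"xyz":[46,-30,0],"turn":0},
  {"xyz":[40,-25,0],"turn":0},
  {"xyz":[33,-14,0],"turn":0},
  {"xyz":[0,0,0],"turn":0},
  {"xyz":[0,0,0],"turn":0},
])

```text
time: 2.38
tool_pos: [0.6155, -0.0066, 0.3013]
tool_rot: [3.141, 0.001, 0.226]
contact_force: [0.5, -0.4, -0.1]
opening: 0.0004
```

```bash
python3 st.py
```

```text
t 2.38 case mm [-18.9 -88.8] 301.3 yaw-case 0.0022 F case [ 0.4 -0.5 -0.1] open 0.4
```

Emit:
apply_moves([
  {"xyz":[0,0,40],"turn":0},
  {"xyz":[0,0,30],"turn":0},
  {"xyz":[0,0,12],"turn":0},
  {"xyz":[0,0,10],"turn":0},
  {"xyz":[-4,0,8],"turn":0},
  {"xyz":[-8,0,10],"turn":0},
  {"xyz":[-8,0,12],"turn":0},
  {"xyz":[-7,0,13],"turn":0},
  {"xyz":[-6,0,13],"turn":0},
])

```text
time: 3.5
tool_pos: [0.5841, -0.0139, 0.154]
tool_rot: [3.141, -0.002, 0.226]
contact_force: [1.5, -0.3, 2.0]
opening: 0.0004
```

```bash
python3 st.py
```

```text
t 3.5 case mm [-51.1 -89. ] 154.0 yaw-case 0.0022 F case [ 1.4 -0.6  2. ] open 0.4
```

Emit:
apply_moves([
  {"xyz":[-4,0,12],"turn":0},
  {"xyz":[-3,0,12],"turn":0},
  {"xyz":[-2,0,12],"turn":0},
  {"xyz":[-1,0,10],"turn":0},
  {"xyz":[0,0,4],"turn":0},
  {"xyz":[0,0,3],"turn":0},
  {"xyz":[0,0,2],"turn":0},
])

```text
time: 4.38
tool_pos: [0.5739, -0.0158, 0.1]
tool_rot: [3.142, 0.0, 0.226]
contact_force: [-7.7, 0.7, 21.0]
opening: 0.0002
```

```bash
python3 st.py
```

```text
t 4.38 case mm [-61.5 -88.5] 100.0 yaw-case 0.0025 F case [-7.3  2.4 21. ] open 0.2
```

Emit:
apply_moves([
  {"xyz":[0,0,-30],"turn":0},
  {"xyz":[0,0,-50],"turn":0},
  {"xyz":[10,-20,-50],"turn":0},
  {"xyz":[18,-45,0],"turn":0},
  {"xyz":[18,-48,0],"turn":0},
  {"xyz":[18,-50,0],"turn":0},
  {"xyz":[17,-50,0],"turn":0},
  {"xyz":[0,0,0],"turn":0},
  {"xyz":[0,0,0],"turn":0},
], gripper=1)

```text
time: 5.5
tool_pos: [0.6052, 0.2096, 0.2284]
tool_rot: [3.141, 0.001, 0.226]
contact_force: [-0.9, 0.3, -0.7]
opening: 0.0859
```

```bash
python3 st.py
python3 - <<'E'
from h import *
from cell import robot
T=[robot.read_camera(n) for n in ("top","scene")]
a=T[0]["frame"][200:380,140:400]; b=T[1]["frame"][150:330,200:460]
o=np.vstack([cv2.resize(x,(780,540)) if 0 else cv2.resize(x,None,fx=1.6,fy=1.6,interpolation=2) for x in (a,b)])
cv2.imwrite("pics/l1.png",np.clip(255*(o/255.)**.6,0,255).astype('u1'))
E
```

```text
t 5.5 case mm [ 19.  124.3] 228.4 yaw-case 0.0028 F case [-0.8  0.5 -0.7] open 85.9
```

View pics/l1.png

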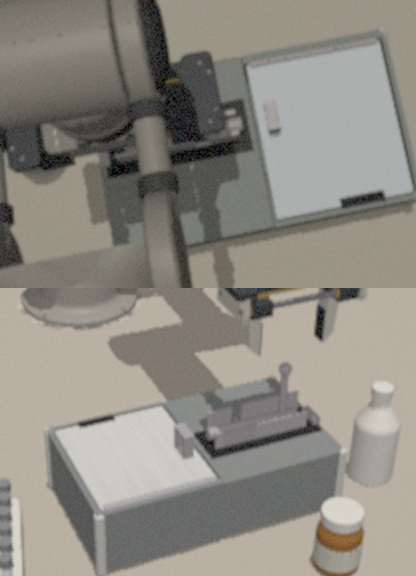

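The lid is flush, with the staple upright in line with the rod, and the open fingers straddle the knob above (285,370). I'll descend and grip.

Emit:
apply_moves([
  {"xyz":[1,0,20],"turn":0},
  {"xyz":[0,0,20],"turn":0},
  {"xyz":[0,0,8],"turn":0},
  {"xyz":[0,0,0],"turn":0},
])

```text
time: 6.1
tool_pos: [0.6064, 0.2092, 0.1806]
tool_rot: [3.141, 0.001, 0.225]
contact_force: [-0.1, 0.5, 0.3]
opening: 0.0919
```

Emit:
apply_moves([
  {"xyz":[0,0,0],"turn":0},
  {"xyz":[0,0,0],"turn":0},
  {"xyz":[0,0,0],"turn":0},
  {"xyz":[0,0,0],"turn":0},
  {"xyz":[0,0,0],"turn":0},
  {"xyz":[0,0,0],"turn":0},
], gripper=0, newtons=15)

```text
time: 6.85
tool_pos: [0.6064, 0.2101, 0.1807]
tool_rot: [3.142, 0.0, 0.226]
contact_force: [-0.5, 0.1, -0.1]
opening: 0.0362
```

```bash
python3 st.py
```

```text
t 6.85 case mm [ 20.3 124.5] 180.7 yaw-case 0.0023 F case [-0.4  0.2 -0.1] open 36.2
```

Emit:
apply_moves([
  {"xyz":[0,0,0],"turn":0},
  {"xyz":[0,0,0],"turn":0},
  {"xyz":[0,0,0],"turn":0},
  {"xyz":[0,0,0],"turn":0},
  {"xyz":[0,0,0],"turn":0},
  {"xyz":[0,0,0],"turn":0},
])

```text
time: 7.6
tool_pos: [0.6064, 0.2098, 0.1807]
tool_rot: [3.141, 0.0, 0.226]
contact_force: [0.7, -2.4, 0.4]
opening: 0.0165
```

```bash
python3 st.py
```

```text
t 7.6 case mm [ 20.3 124.3] 180.7 yaw-case 0.0022 F case [ 0.1 -2.5  0.4] open 16.5
```

Emit:
apply_moves([
  {"xyz":[0,5,0],"turn":0},
  {"xyz":[0,8,0],"turn":0},
  {"xyz":[0,10,0],"turn":0},
  {"xyz":[0,10,0],"turn":0},
  {"xyz":[0,10,0],"turn":0},
  {"xyz":[0,10,0],"turn":0},
  {"xyz":[0,8,0],"turn":0},
  {"xyz":[0,2,0],"turn":0},
  {"xyz":[0,0,0],"turn":0},
])

```text
time: 8.72
tool_pos: [0.6206, 0.148, 0.1807]
tool_rot: [3.14, 0.0, 0.226]
contact_force: [-1.1, -0.3, 0.1]
opening: 0.0164
```

```bash
python3 st.py
```

```text
t 8.72 case mm [20.3 60.8] 180.7 yaw-case 0.002 F case [-1.1 -0.   0.1] open 16.4
```

Emit:
apply_moves([
  {"xyz":[-7.5,0,0.4],"turn":0},
  {"xyz":[-7.4,0,1.1],"turn":0},
  {"xyz":[-7.2,0,1.8],"turn":0},
  {"xyz":[-7.1,0,2.6],"turn":0},
  {"xyz":[0,0,0],"turn":0},
], gripper=0, newtons=8)

```text
time: 9.35
tool_pos: [0.5913, 0.1416, 0.1747]
tool_rot: [3.141, 0.001, 0.226]
contact_force: [0.6, -3.7, 0.3]
opening: 0.0169
```

```bash
python3 st.py
```

```text
t 9.35 case mm [-9.6 61.1] 174.7 yaw-case 0.0021 F case [-0.2 -3.7  0.3] open 16.9
```

Emit:
apply_moves([
  {"xyz":[-6.8,0.6,3.3],"turn":0},
  {"xyz":[-6.3,0,3.9],"turn":0},
  {"xyz":[-6,0,4.5],"turn":0},
  {"xyz":[-5.5,0,5.1],"turn":0},
  {"xyz":[0,0,0],"turn":0},
])

```text
time: 9.98
tool_pos: [0.5673, 0.136, 0.1572]
tool_rot: [-3.141, 0.002, 0.226]
contact_force: [-1.0, -0.9, -1.0]
opening: 0.0168
```

```bash
python3 st.py
```

```text
t 9.97 case mm [-34.3  61. ] 157.2 yaw-case 0.0023 F case [-1.1 -0.7 -1. ] open 16.8
```

Emit:
apply_moves([
  {"xyz":[-4.9,0,5.7],"turn":0},
  {"xyz":[-4.4,0,6.1],"turn":0},
  {"xyz":[-3.7,0,6.5],"turn":0},
  {"xyz":[-3.1,0,6.8],"turn":0},
  {"xyz":[-2.4,0,7.1],"turn":0},
  {"xyz":[-1.6,0,7.4],"turn":0},
  {"xyz":[-0.9,0,7.4],"turn":0},
  {"xyz":[0,0,1],"turn":0},
  {"xyz":[0,0,1],"turn":0},
])

```text
time: 11.1
tool_pos: [0.5475, 0.1314, 0.1093]
tool_rot: [-3.142, 0.0, 0.226]
contact_force: [-4.6, 0.3, 7.9]
opening: 0.017
```

```bash
python3 st.py
```

```text
t 11.1 case mm [-54.6  60.8] 109.3 yaw-case 0.0023 F case [-4.4  1.3  7.9] open 17.0
```

Emit:
apply_moves([
  {"xyz":[0,0,0],"turn":0},
  {"xyz":[0,0,0],"turn":0},
  {"xyz":[0,0,0],"turn":0},
  {"xyz":[0,0,0],"turn":0},
  {"xyz":[0,0,0],"turn":0},
  {"xyz":[0,0,0],"turn":0},
], gripper=0.6)

```text
time: 11.85
tool_pos: [0.5477, 0.1313, 0.109]
tool_rot: [3.141, -0.0, 0.226]
contact_force: [-0.5, -0.1, -0.4]
opening: 0.0555
```

Emit:
apply_moves([
  {"xyz":[0,0,-15],"turn":0},
  {"xyz":[0,0,-30],"turn":0},
  {"xyz":[0,0,-50],"turn":0},
  {"xyz":[0,0,-50],"turn":0},
  {"xyz":[-15,45,-20],"turn":0},
  {"xyz":[-15,50,0],"turn":0},
  {"xyz":[-15,50,0],"turn":0},
  {"xyz":[-15,50,0],"turn":0},
  {"xyz":[-15,50,0],"turn":0},
  {"xyz":[-15,50,0],"turn":0},
])

```text
time: 13.1
tool_pos: [0.5258, -0.178, 0.2754]
tool_rot: [3.141, -0.001, 0.226]
contact_force: [0.5, 0.4, 0.6]
opening: 0.0551
```

Emit:
apply_moves([
  {"xyz":[-30,50,0],"turn":0},
  {"xyz":[-30,50,0],"turn":0},
  {"xyz":[-30,50,0],"turn":0},
  {"xyz":[0,0,0],"turn":0},
  {"xyz":[0,0,0],"turn":0},
])

```text
time: 13.72
tool_pos: [0.472, -0.3423, 0.2747]
tool_rot: [3.142, -0.001, 0.225]
contact_force: [0.3, -0.0, -1.0]
opening: 0.055
```

```bash
python3 st.py
python3 - <<'E'
from h import *
from cell import robot
T=[robot.read_camera(n) for n in ("top","scene")]
a=T[0]["frame"][200:380,130:410]; b=T[1]["frame"][170:350,170:450]
o=np.vstack([cv2.resize(x,None,fx=1.66,fy=1.66,interpolation=2) for x in (a,b)])
o=np.clip(255*(o/255.)**.6,0,255).astype('u1')
cv2.imwrite("pics/f1.png",o)
E
```

```text
t 13.72 case mm [-233.2 -384.3] 274.7 yaw-case 0.0018 F case [ 0.2 -0.1 -1. ] open 55.0
```

View pics/f1.png

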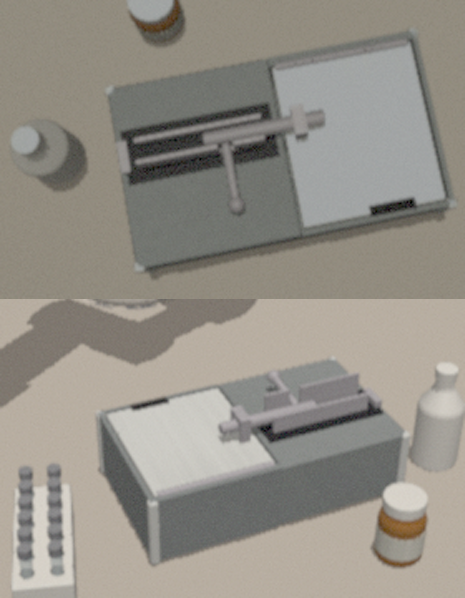

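The lid is shut, the rod passes through the staple at (300,122), the handle lies through the notch with its knob at (237,205), and the bottle, jar and rack are standing. I'll check the handle angle numerically before handing in.

Run:
```python
from h import *
from cell import robot
p=np.load("pose.npy")
for n,uv in (("top",(237/1.66+130,205/1.66+200)),("scene",(273/1.66+170,(379-299)/1.66+170))):
    c=robot.read_camera(n)
    for t in (1.2,1.4,1.5): print(n,np.round(uv,1),t,proj(c,c2w(p,[[.02-.075*np.sin(t),.061,.118+.075*np.cos(t)]])).round(1))
```

```text
top [272.8 323.5] 1.2 [[271.6 318.9]]
top [272.8 323.5] 1.4 [[272.5 321.8]]
top [272.8 323.5] 1.5 [[272.8 322.6]]
scene [334.5 218.2] 1.2 [[335.5 208.3]]
scene [334.5 218.2] 1.4 [[334.5 212.9]]
scene [334.5 218.2] 1.5 [[334.2 215.6]]
```

```bash
python3 -c "
from cell import robot
print(robot.hand_in())"
```

```text
the job is handed in; nothing more can be done
None
```

The case is shut and locked, and I handed the job in at about 14 s of the 61 s allowed. I swung the lid down, slid the bolt about 63 mm (joint about 0.069) through the staple, and turned the handle down into the notch. The camera images put the notch at case y of about 61 mm.

- **Lid:** the fingertips reached 100 mm height, which is flush, with 21 N pushing back. The later pictures still show it shut.
- **Handle:** it met its stop at about 8 N. In both camera views the knob best matches 1.5 rad; it reads 1–3 pixels past that position, which is about the size of the camera fit error.
- **Bolt and loose items:** the last picture shows the rod through the staple and the handle lying in the notch. The bottle, jar and tube rack are standing. I only looked at these; I did not measure whether they had shifted.
- **Arm:** it was clear of everything when I handed in. No check failed. The highest force I saw in the readings was about 22 N, though I only read it at the end of each move.

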